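Set out two serving boards with their handles over the display edge

ROBOT

A 7-joint arm with a two-finger parallel gripper is mounted at the origin on the work surface. World frame = base frame: x ahead of the robot, y to its left, z up, the work surface at z = 0. Lengths are in m, angles in rad, forces in N, time in s.
With the tool pointing down it reaches from about 0.35 to 0.9 m from the base axis. Payload 19.9 kg.
Tool frame: the origin (TCP) lies between the finger pads; the fingertips stand 19 mm ahead of it and the grasp point (between the pads) is the TCP; z points along the fingers, y is the line along which they close (so a half turn about z gives the same grasp; the last joint's range is limited). The gripper opens to 85 mm and grips with 20 to 120 N. Pads are 22 mm wide; open, the fingers measure 114 mm over their backs; the gripper's body (76 mm by 85 mm) begins 54 mm behind the grasp point. The pads swing forward as they close: fully open they stand 13 mm farther back than shut.
Start: joints at [-1.165, 0.417, -0.01, 1.614, 0.005, 1.111, -0.053], TCP at [0.27, 0.564, 0.25] pointing down, gripper open.
Joint ranges: [-2.81, 2.81], [-0.39, 2.02], [-1.27, 1.25], [0.06, 2.57], [-1.19, 4.33], [0.19, 2], [-2.82, 2.82]. Speed limits (rad/s): [1.89, 1.89, 2.39, 2.39, 3.01, 3.01, 3.01].

INTERFACE

Orientations are given as a rotation vector (axis times angle).
In Python, from bench import robot gives the robot as it stands.
- The arm moves only by the tool servo_tool, never from a script. Its argument "steps" is text: rows parted by semicolons, each of 6 numbers parted by spaces: the shift along the world's x, y, z in mm, then the turn, a rotation vector about the world's x, y, z in degrees. In form: tx ty tz ax ay az; .... A call has 1 to 8 rows; each row is the pose to reach, as a shift and turn from the pose commanded when the call began; what a row does not reach only later rows make up. A row lasts 1/10 s, in which the tool goes at most 50 mm and 8.59 degrees, less where a joint would pass 70% of its speed; a pose out of reach is approached as far as the arm can. A call with a gripper value outside its range is refused whole. "jaw" is the finger opening in mm, from 0 to 85.4, set as the call begins (left out, the last holds). The fingers move at their own pace and stop on an object; "newtons" is the grip in N (left out, the last holds). Time passes only in rows, so rows that repeat a pose let the fingers close. It gives the time, the measured TCP pose, the force, the opening and the grip force at its end, in the units of the state.
- robot.state(): the state, without advancing time (a new reading comes with each control period).
- robot.read_camera(name): name is "side" or "top"; returns the picture (384x512x3 uint8, red, green, blue); there is no depth.
- robot.camera_info(name): a dict with "fx", "fy", "cx", "cy" (pixels), "rvec" (rotation vector, rad) and "tvec" (3), from world to camera coordinates, as OpenCV has them. Camera axes: x right, y down, z forward; pixel columns grow to the right and rows downward; lengths in m; the calibration is good to about 2 mm. A picture is of the moment at which its call begins. camera_info takes no time and is no camera call.
- robot.hand_in(): hands the job in; it is judged then, once.
The state is a dict: "time_s": time; "qpos": joint angles; "joint_vel": joint speeds; "joint_efforts": joint torques, N m; "eef_pos": TCP position; "orientation": TCP orientation; "wrist_force": force on the tool from outside, world axes, zero at the start; "ft_torque": the same for the moment, N m; "grip_width": finger opening in m; "grip_force": force on a finger pad.
Only numpy, scipy, OpenCV 4.12 (cv2) and the standard library are available. Lean on these libraries where they do the work, as an engineer would, in place of code of your own. Each camera call takes 0.05 s, during which the arm holds its last target. There are 200 camera calls.

TASK

Two small wooden serving boards with handles lie on the raised white display shelf on the shop counter. With your fingertips, gently slide each board towards the customers' side, the long edge away from the robot, until its whole handle and nothing but the handle sticks out over that edge: the shoulders of the board level with the edge, and the board square to it, so that a customer can slip a hand under the handle. Only push them, do not pinch, lift or tip them, and leave the mills and other goods standing where they are.

Things in the scene. Friction and masses are not known exactly. Their poses are not given: they have to be found in the camera images.
- riser: fixed white display shelf on the counter, 300 deep (its x) x 700 wide (its y), flat top 80 mm above the counter. Origin: centre of its footprint, at counter height. x points away from the robot, to the customers' side; the customers' edge is the long straight edge at x = +150 mm in this frame, the robot-side edge is at -150 mm. It does not move when pushed
- large_board: loose wooden paddle board lying flat on the shelf, 18 mm thick, 0.2-0.45 kg; blade 150 x 120 mm wide, corner radius 14; handle 80 x 34 wide. Origin: middle of the shoulder line, where handle meets blade, on the underside. x points along the handle: handle x = 0 to +80, flat rear edge of the blade at x = -150 mm; z up. Starts 45-95 mm short of its place, askew by up to 0.2 rad
- small_board: the same, smaller, 0.15 to 0.31 kg: blade 130 long x 100 mm wide x 18 mm thick, handle 70 long x 30 mm wide. Origin and axes as for the large board: handle from x = 0 to +70 mm, flat rear edge of the blade at x = -130 mm. Either board can be the left or the right one
- tall_mill: turned dark wood pepper mill, 58 mm across, 200 mm tall, standing loose at an end of the shelf; origin: centre of its foot
- short_mill: turned light wood mill, 52 mm across, 130 mm tall, standing loose on the shelf between the two boards; origin: centre of its foot
- steel_mill: plain metal cylinder mill, 50 mm across, 140 mm tall, standing loose at an end of the shelf; origin: centre of its foot
- spoon_crock: white ceramic crock with wooden spoons, 110 mm across, spoons up to about 330 mm high and 80 mm out from its axis, standing on the counter to the right of the shelf; origin: centre of its foot
- mortar: marble mortar, 128 mm across and 82 mm high, its pestle standing up to 140 mm, on the counter to the left of the shelf; origin: centre of its foot
- oil_bottle: green glass bottle, 62 mm across, 230 mm tall, on the counter to the right of the shelf; origin: centre of its foot
- spice_jar: small glass jar, 58 mm across, 85 mm tall, on the counter to the left of the shelf; origin: centre of its foot

How it is judged:
By the outcome, as a careful person would: the job done as asked, in the order asked, and still so for the second after the job is handed in, with the robot touching nothing.
It also fails if it takes over 64 s, if anything falls off the work surface, if the arm or the gripper's body presses on something with over 40 N, if the wrist force passes 120 N, or if a joint passes its speed limit or range.

## Working session

There is one attempt and no reset: what is moved stays moved. The work goes in short steps, Python scripts to look and compute and a tool call to move; the robot and the scene stay as the last step left them, time stands still between calls to the robot, and variables do not carry over. Pictures are saved under pics/ and viewed, at most 10 in all, crops included, and the job is handed in when it is done.

Besides the shell and the picture viewer there is one more tool, called as a command line: name --argument value ..., lists and objects as JSON in quotes. servo_tool: Moves the arm, as the interface text tells. Its arguments: {"type":"object","properties":{"steps":{"type":"string"},"jaw":{"type":"number"},"newtons":{"type":"number"}},"required":["steps"]}

```bash
mkdir -p pics; ls; python3 - <<'E'
from bench import robot
import cv2
for n in("top","side"):
    im=robot.read_camera(n); cv2.imwrite(f"pics/{n}0.png",im[:,:,::-1]); print(robot.camera_info(n))
print(robot.state())
E
```

```text
pics
{'fx': 362.7228372960616, 'fy': 362.7228372960616, 'cx': 258.93550413738114, 'cy': 195.46108990422331, 'rvec': array([ 2.12478474, -2.1556581 ,  0.17349799]), 'tvec': array([0.01155964, 0.57068649, 1.21659531])}
{'fx': 374.6606701091005, 'fy': 374.6606701091005, 'cx': 249.54924078833395, 'cy': 195.3109121801927, 'rvec': array([ 2.33170592, -0.44673291,  0.199169  ]), 'tvec': array([-0.50107157,  0.20370798,  1.10240848])}
{'time_s': 0.1, 'qpos': array([-1.16550499,  0.41789522, -0.01027985,  1.61410594,  0.00471611,
        1.11071292, -0.05298087]), 'joint_vel': array([ 0.00131984, -0.00141154,  0.00021326, -0.001262  ,  0.0009549 ,
       -0.00031665,  0.00068658]), 'joint_efforts': array([ 1.31806049e-03, -8.65836811e+01,  6.80384561e-01, -4.35633445e+01,
        1.91672123e-02,  4.91826984e-03, -7.88016700e-05]), 'eef_pos': array([0.26994307, 0.56337504, 0.24973821]), 'orientation': array([-6.95945178e-01, -3.06339866e+00,  1.71263278e-03]), 'wrist_force': array([-0.31395622,  0.5817994 , -0.83347774]), 'ft_torque': array([0.01736454, 0.01961295, 0.02449264]), 'grip_force': 0.0, 'grip_width': 0.08535336770804387}
```

View pics/top0.png

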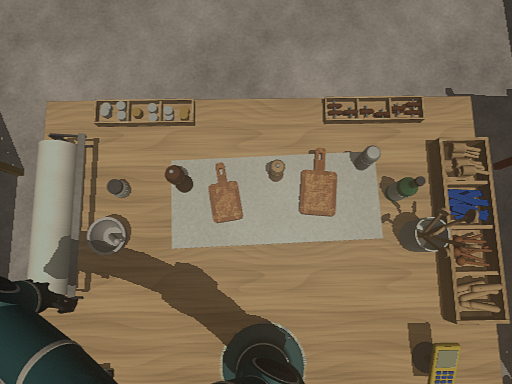

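View pics/side0.png

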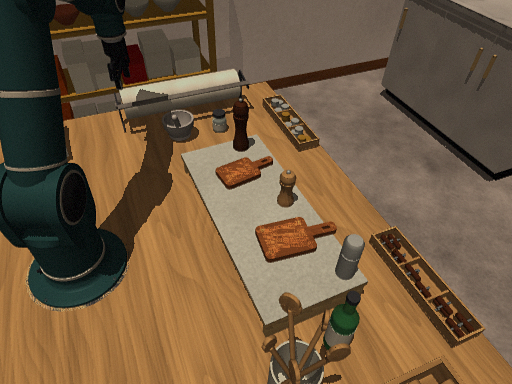

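```bash
cat > h.py <<'E'
import numpy as np, cv2
from bench import robot
from scipy.spatial.transform import Rotation as R
def cam(n):
    i=robot.camera_info(n); K=np.array([[i['fx'],0,i['cx']],[0,i['fy'],i['cy']],[0,0,1]]); return K,R.from_rotvec(i['rvec']).as_matrix(),np.array(i['tvec'])
def ray(n,uv,z):
    K,r,t=cam(n); uv=np.asarray(uv,float).reshape(-1,2); d=np.c_[uv,np.ones(len(uv))]@np.linalg.inv(K).T@r; c=-r.T@t
    return (c+d*((z-c[2])/d[:,2])[:,None])[:,:2]
def proj(n,P):
    K,r,t=cam(n); q=(np.atleast_2d(P)@r.T+t)@K.T; return q[:,:2]/q[:,2:]
def rect(n,im,z,x0,x1,y0,y1,s=1000):
    # orthophoto at height z: col=(y1-y)*s, row=(x1-x)*s
    H=int((x1-x0)*s);W=int((y1-y0)*s)
    Y=y1-np.arange(W)/s; X=x1-np.arange(H)/s
    g=np.stack(np.meshgrid(X,Y,indexing='ij'),-1).reshape(-1,2)
    uv=proj(n,np.c_[g,np.full(len(g),z)]).astype(np.float32).reshape(H,W,2)
    return cv2.remap(im,uv,None,cv2.INTER_CUBIC)
E
python3 - <<'E'
from h import *
for n in("top","side"):
    K,r,t=cam(n); print(n,-r.T@t)
im=cv2.imread("pics/top0.png")
print(ray("top",[[172,160],[377,150],[382,238],[173,248]],.08))
c=ray("top",[[270,195]],.08)[0];print(c)
x0,x1,y0,y1=c[0]-.22,c[0]+.22,c[1]-.39,c[1]+.39
o=rect("top",im,.08,x0,x1,y0,y1); cv2.imwrite("pics/ortho.png",o); print(x0,x1,y0,y1,o.shape)
E
```

```text
top [0.37153974 0.0087847  1.29143404]
side [ 0.21950627 -0.76487877  0.93522809]
[[ 0.69282769  0.30021134]
 [ 0.71843218 -0.40657936]
 [ 0.41631276 -0.40325158]
 [ 0.39351782  0.28995587]]
[ 0.5662975  -0.03397432]
0.34629749583921265 0.7862974958392126 -0.4239743247666815 0.3560256752333185 (439, 780, 3)
```

View pics/ortho.png

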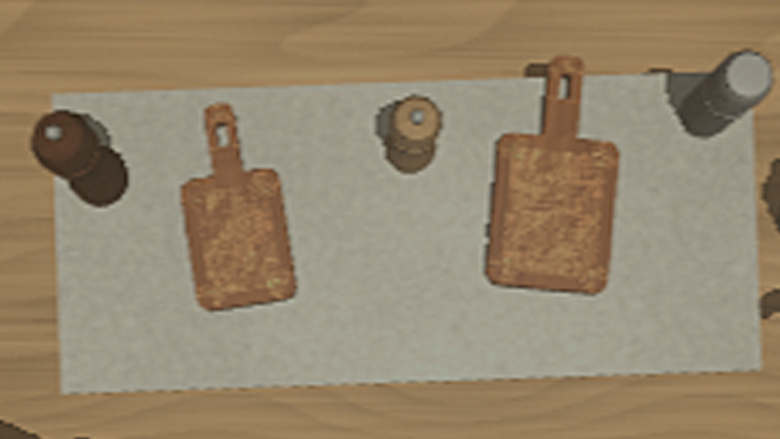

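```bash
cat > m.py <<'E'
from h import *
B=(.34,.80,-.43,.36)
def w(p): p=np.asarray(p,float); return np.stack([B[1]-p[...,1]/1000,B[3]-p[...,0]/1000],-1)
def shelf(im):
    o=rect("top",im,.08,*B); hsv=cv2.cvtColor(cv2.GaussianBlur(o,(0,0),2),cv2.COLOR_BGR2HSV)
    m=((hsv[...,1]<60)&(hsv[...,2]>90)).astype(np.uint8)
    res=[]
    for top in(1,0):
        pts=[]
        for c in range(80,740,3):
            r=np.flatnonzero(m[60:430,c])
            if len(r): pts.append((c,60+(r[0] if top else r[-1])))
        P=w(pts)
        k=np.polyfit(P[:,1],P[:,0],1)
        for _ in range(8):
            e=P[:,0]-np.polyval(k,P[:,1]); ok=abs(e-np.median(e))<max(.003,1.0*np.median(abs(e))) ; k=np.polyfit(P[ok,1],P[ok,0],1)
        res.append((k,ok.sum(),np.std(e[ok])))
    return res
def boards(im,z=.098):
    o=rect("top",im,z,*B); hsv=cv2.cvtColor(cv2.GaussianBlur(o,(0,0),1.5),cv2.COLOR_BGR2HSV)
    m=((hsv[...,1]>105)&((hsv[...,0]<13)|(hsv[...,0]>170))&(hsv[...,2]>75)).astype(np.uint8)
    m=cv2.morphologyEx(m,cv2.MORPH_CLOSE,np.ones((9,9)))
    out=[]
    cs,_=cv2.findContours(m,cv2.RETR_EXTERNAL,cv2.CHAIN_APPROX_NONE)
    for c in cs:
        if cv2.contourArea(c)<8000: continue
        k=np.zeros_like(m); cv2.drawContours(k,[c],-1,1,-1)
        bl=cv2.morphologyEx(k,cv2.MORPH_OPEN,cv2.getStructuringElement(2,(61,61)))
        b=max(cv2.findContours(bl,0,1)[0],key=cv2.contourArea)
        (cc,sz,an)=cv2.minAreaRect(b)
        a=np.deg2rad(an%90); a=a-np.pi/2 if a>np.pi/4 else a   # img rotation (cw positive)
        yaw=-a
        L=max(sz);ctr=w(cc); d=np.array([np.cos(yaw),np.sin(yaw)])
        allp=w(c[:,0,:].astype(float)); s=(allp-ctr)@d
        out.append(dict(ctr=ctr,size=sz,yaw=yaw,sh=ctr+d*L/2000,rear=s.min(),tip=s.max()))
    return sorted(out,key=lambda q:-q['ctr'][1])
def report(im):
    s=shelf(im)
    for q in s: print("edge x=%.4f + %.4f*y  n=%d sd=%.4f"%(q[0][1],q[0][0],q[1],q[2]))
    k=s[0][0]; th=-np.arctan(k[0]); n=np.array([np.cos(th),np.sin(th)])
    print("shelf yaw %.4f"%th)
    for b in boards(im):
        print({a:np.round(v,4) for a,v in b.items()}, "rel yaw %.4f"%(b['yaw']-th), "short of edge: sh %.4f tip %.4f rear %.4f"%tuple(np.dot(np.array([np.polyval(k,p[1]),p[1]])-p,n) for p in(b['sh'],b['ctr']+b['tip']*np.array([np.cos(b['yaw']),np.sin(b['yaw'])]),b['ctr']+b['rear']*np.array([np.cos(b['yaw']),np.sin(b['yaw'])]))))
if __name__=="__main__":
    import sys; report(cv2.imread(sys.argv[1]))
E
python3 m.py pics/top0.png
```

```text
edge x=0.7020 + -0.0338*y  n=197 sd=0.0006
edge x=0.4036 + -0.0337*y  n=220 sd=0.0003
shelf yaw 0.0338
```

```bash
python3 - <<'E'
from m import *
o=rect("top",cv2.imread("pics/top0.png"),.098,*B); h=cv2.cvtColor(cv2.GaussianBlur(o,(0,0),1.5),cv2.COLOR_BGR2HSV)
for uv in((226,205),(215,205),(222,176),(319,190),(304,190),(330,205),(319,160),(245,205)):
    p=ray("top",[uv],.098)[0]; print(uv,p,h[int((B[1]-p[0])*1000),int((B[3]-p[1])*1000)])
E
```

```text
(226, 205) [0.5318877  0.11327601] [ 14 125 149]
(215, 205) [0.53240994 0.14975528] [ 14 125 135]
(222, 176) [0.63035984 0.12668822] [ 13 132 124]
(319, 190) [ 0.57798836 -0.19738179] [ 14 125 143]
(304, 190) [ 0.57870163 -0.14725534] [ 13 124 121]
(330, 205) [ 0.52694686 -0.23184477] [ 14 127 145]
(319, 160) [ 0.68106313 -0.20158387] [ 14 113 133]
(245, 205) [0.53098548 0.0502556 ] [ 25  30 163]
```

```bash
sed -i 's/hsv\[...,1\]>105)&((hsv\[...,0\]<13)/hsv[...,1]>78)\&((hsv[...,0]<16)/' m.py; python3 m.py pics/top0.png; python3 - <<'E'
from m import *
o=rect("top",cv2.imread("pics/top0.png"),.098,*B); h=cv2.cvtColor(o,cv2.COLOR_BGR2HSV)
print(h[20,100:700:100].tolist())
E
```

```text
edge x=0.7020 + -0.0338*y  n=197 sd=0.0006
edge x=0.4036 + -0.0337*y  n=220 sd=0.0003
shelf yaw 0.0338
{'ctr': array([0.5476, 0.1171]), 'size': array([137.4538,  99.1555]), 'yaw': np.float64(0.1574), 'sh': array([0.6155, 0.1279]), 'rear': np.float64(-0.0688), 'tip': np.float64(0.1313)} rel yaw 0.1237 short of edge: sh 0.0821 tip 0.0200 rear 0.2185
{'ctr': array([ 0.5741, -0.1934]), 'size': array([121.0463, 158.0754]), 'yaw': np.float64(-0.0907), 'sh': array([ 0.6528, -0.2006]), 'rear': np.float64(-0.0791), 'tip': np.float64(0.1526)} rel yaw -0.1244 short of edge: sh 0.0559 tip -0.0170 rear 0.2129
[[17, 108, 149], [17, 108, 147], [17, 106, 145], [17, 105, 150], [18, 108, 153], [18, 108, 149]]
```

servo_tool --steps "20 -40 0 0 0 5;50 -110 0 0 0 12;80 -180 0 0 0 20;105 -250 0 0 0 27.5;130 -310 0 0 0 27.5;150 -365 0 0 0 27.5;165 -415 0 0 0 27.5;175 -449 0 0 0 27.5" --jaw 50 --newtons 20

```text
time_s: 0.9
eef_pos: [0.4167, 0.1967, 0.2503]
orientation: [-0.052, 3.141, 0.0]
wrist_force: [1.4, 1.3, -0.4]
grip_width: 0.0499
grip_force: 0.0
```

servo_tool --steps "0 0 -30 0 0 0;0 0 -70 0 0 0;0 0 -110 0 0 0;0 0 -110 0 0 0;0 0 -110 0 0 0;0 0 -110 0 0 0"

```text
time_s: 1.5
eef_pos: [0.4173, 0.1992, 0.1421]
orientation: [-0.052, 3.139, 0.002]
wrist_force: [-0.4, 0.7, 0.7]
grip_width: 0.05
grip_force: 0.0
```

servo_tool --steps "10 -30 0 0 0 0;20 -60 0 0 0 0;28 -84 0 0 0 0;28 -84 -15 0 0 0;28 -84 -25 0 0 0;28 -84 -30 0 0 0;28 -84 -30 0 0 0;28 -84 -30 0 0 0"

```text
time_s: 2.3
eef_pos: [0.4445, 0.1152, 0.1107]
orientation: [-0.053, 3.141, 0.0]
wrist_force: [-0.3, -0.0, -0.1]
grip_width: 0.0498
grip_force: 0.0
```

Probe down gently to find the shelf.

servo_tool --steps "0 0 -2 0 0 0;0 0 -4 0 0 0;0 0 -6 0 0 0;0 0 -8 0 0 0;0 0 -8 0 0 0;0 0 -8 0 0 0"

```text
time_s: 2.9
eef_pos: [0.4444, 0.1147, 0.1022]
orientation: [0.052, -3.141, 0.0]
wrist_force: [0.3, -0.3, 0.8]
grip_width: 0.0503
grip_force: 0.0
```

servo_tool --steps "0 0 -1 0 0 0;0 0 -2 0 0 0;0 0 -3 0 0 0;0 0 -3 0 0 0;0 0 -3 0 0 0"

```text
time_s: 3.4
eef_pos: [0.4445, 0.1147, 0.0992]
orientation: [0.052, -3.141, 0.0]
wrist_force: [-0.1, -0.4, -0.4]
grip_width: 0.05
grip_force: 0.0
```

servo_tool --steps "0 0 -1 0 0 0;0 0 -2 0 0 0;0 0 -3 0 0 0;0 0 -3 0 0 0;0 0 -3 0 0 0"

```text
time_s: 3.9
eef_pos: [0.4444, 0.1147, 0.0962]
orientation: [0.052, -3.141, 0.0]
wrist_force: [-0.1, -0.5, -0.1]
grip_width: 0.05
grip_force: 0.0
```

servo_tool --steps "7 0.2 0 0 0 0;14 0.5 0 0 0 0;20 0.7 0 0 0 0;26 0.9 0 0 0 0;32 1.1 0 0 0 0;38 1.3 0 0 0 0;44 1.5 0 0 0 0;50 1.7 0 0 0 0"

```text
time_s: 4.7
eef_pos: [0.495, 0.1164, 0.0962]
orientation: [-0.052, 3.141, -0.0]
wrist_force: [-1.3, 1.2, -0.1]
grip_width: 0.0501
grip_force: 0.8
```

servo_tool --steps "6 0.2 0 0 0 0;12 0.4 0 0 0 0;18 0.6 0 0 0 0;24 0.8 0 0 0 0;30 1 0 0 0 0;36 1.2 0 0 0 0;40 1.4 0 0 0 0;42 1.4 0 0 0 0"

```text
time_s: 5.5
eef_pos: [0.5367, 0.1178, 0.0962]
orientation: [0.052, -3.141, 0.0]
wrist_force: [-2.8, 0.2, 2.1]
grip_width: 0.0498
grip_force: 1.8
```

```bash
python3 - <<'E'
from m import *
im=robot.read_camera("top")[:,:,::-1].copy(); s=robot.read_camera("side")[:,:,::-1].copy(); cv2.imwrite("pics/top1.png",im)
o=rect("top",im,.098,*B); cv2.imwrite("pics/a1.png",np.vstack([np.hstack([im[120:270,140:400],s[100:250,150:410]])]).repeat(1,0)); cv2.imwrite("pics/a1.png",cv2.resize(cv2.imread("pics/a1.png"),(800,231)))
print(robot.state()['eef_pos'],robot.state()['wrist_force']); report(im)
E
```

```text
[0.53672965 0.11781077 0.09629376] [ 0.20754122  0.04975304 -0.21833819]
edge x=0.7020 + -0.0336*y  n=188 sd=0.0006
edge x=0.4035 + -0.0341*y  n=163 sd=0.0004
shelf yaw 0.0336
{'ctr': array([ 0.5741, -0.1935]), 'size': array([121.2134, 157.952 ]), 'yaw': np.float64(-0.095), 'sh': array([ 0.6527, -0.201 ]), 'rear': np.float64(-0.0791), 'tip': np.float64(0.1522)} rel yaw -0.1285 short of edge: sh 0.0560 tip -0.0166 rear 0.2127
```

View pics/a1.png

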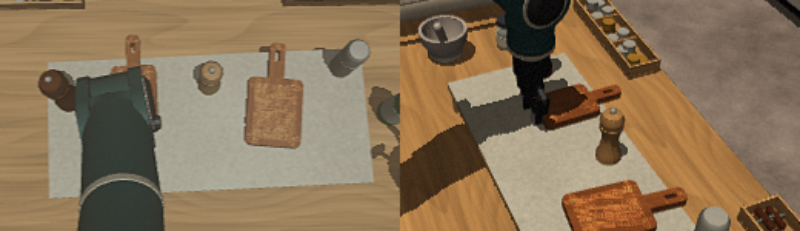

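servo_tool --steps "-15 -0.5 0 0 0 0;-35 -1 0 0 0 0;-55 -1 20 0 0 0;-70 -25 50 0 0 0;-82 -60 50 0 0 0;-82 -100 50 0 0 0;-82 -140 50 0 0 0;-82 -180 50 0 0 0"

```text
time_s: 6.4
eef_pos: [0.4544, -0.0636, 0.1467]
orientation: [-0.053, 3.14, 0.0]
wrist_force: [1.7, 0.9, -0.3]
grip_width: 0.0498
grip_force: 0.0
```

servo_tool --steps "0 -40 0 0 0 0;0 -80 0 0 0 0;0 -115 0 0 0 0;0 -135 0 0 0 0;0 -135 -20 0 0 0;0 -135 -40 0 0 0;0 -135 -48 0 0 0;0 -135 -50 0 0 0"

```text
time_s: 7.2
eef_pos: [0.4538, -0.197, 0.096]
orientation: [0.052, -3.14, -0.001]
wrist_force: [-11.2, 3.0, 23.6]
grip_width: 0.0501
grip_force: 11.9
```

```bash
python3 - <<'E'
from m import *
im=robot.read_camera("top")[:,:,::-1].copy(); cv2.imwrite("pics/top2.png",im)
print(robot.state()['eef_pos'],robot.state()['wrist_force']); report(im)
E
```

```text
[ 0.45398873 -0.19704899  0.09626642] [-1.04414214  0.48372308 -0.52535208]
edge x=0.7020 + -0.0335*y  n=190 sd=0.0006
edge x=0.4037 + -0.0342*y  n=162 sd=0.0004
shelf yaw 0.0335
{'ctr': array([0.6151, 0.1107]), 'size': array([135.862 ,  98.4585]), 'yaw': np.float64(0.0244), 'sh': array([0.683 , 0.1123]), 'rear': np.float64(-0.0683), 'tip': np.float64(0.1341)} rel yaw -0.0091 short of edge: sh 0.0152 tip -0.0509 rear 0.1515
{'ctr': array([ 0.5943, -0.1787]), 'size': array([108.5785, 153.5722]), 'yaw': np.float64(0.769), 'sh': array([ 0.6495, -0.1253]), 'rear': np.float64(-0.0648), 'tip': np.float64(0.0819)} rel yaw 0.7355 short of edge: sh 0.0567 tip 0.0529 rear 0.1617
```

servo_tool --steps "5 0.2 1.5 0 0 0;12 0.4 1.5 0 0 0;18 0.6 1.5 0 0 0;24 0.8 1.5 0 0 0;30 1 1.5 0 0 0;36 1.2 1.5 0 0 0;42 1.4 1.5 0 0 0;48 1.6 1.5 0 0 0"

```text
time_s: 8.05
eef_pos: [0.5028, -0.1957, 0.0977]
orientation: [0.052, -3.141, 0.0]
wrist_force: [-3.1, -0.3, 2.4]
grip_width: 0.0501
grip_force: 1.4
```

servo_tool --steps "6 0.2 0 0 0 0;12 0.4 0 0 0 0;18 0.6 0 0 0 0;24 0.8 0 0 0 0;30 1 0 0 0 0;36 1.2 0 0 0 0;40 1.3 0 0 0 0;43 1.4 0 0 0 0"

```text
time_s: 8.85
eef_pos: [0.5458, -0.1941, 0.0977]
orientation: [0.052, -3.141, 0.0]
wrist_force: [-2.6, 0.3, 2.5]
grip_width: 0.0499
grip_force: 1.7
```

servo_tool --steps "0 0 0 0 0 0;-15 -0.5 0 0 0 0;-35 -1 0 0 0 0;-60 10 20 0 0 0;-75 40 45 0 0 0;-75 80 50 0 0 0;-75 120 50 0 0 0;-75 160 50 0 0 0"

```text
time_s: 9.65
eef_pos: [0.4705, -0.0326, 0.1484]
orientation: [-0.052, 3.139, 0.0]
wrist_force: [0.1, -0.1, -1.2]
grip_width: 0.0497
grip_force: 0.0
```

servo_tool --steps "20 40 0 0 0 0;35 80 0 0 0 0;50 115 0 0 0 0;50 145 0 0 0 0;50 145 -20 0 0 0;50 145 -40 0 0 0;50 145 -47 0 0 0;50 145 -49 0 0 0"

```text
time_s: 10.45
eef_pos: [0.5202, 0.1106, 0.0983]
orientation: [0.052, -3.14, 0.001]
wrist_force: [0.9, -0.3, -0.1]
grip_width: 0.0502
grip_force: 0.0
```

```bash
python3 - <<'E'
from m import *
im=robot.read_camera("top")[:,:,::-1].copy(); cv2.imwrite("pics/top3.png",im)
print(robot.state()['eef_pos'],robot.state()['wrist_force']); report(im)
E
```

```text
[0.52049182 0.11059227 0.09869158] [ 0.01639693 -0.05777539  0.98338181]
edge x=0.7020 + -0.0335*y  n=160 sd=0.0005
edge x=0.4035 + -0.0338*y  n=178 sd=0.0006
shelf yaw 0.0334
{'ctr': array([ 0.6359, -0.1814]), 'size': array([160.2437, 121.3143]), 'yaw': np.float64(0.0278), 'sh': array([ 0.716 , -0.1792]), 'rear': np.float64(-0.0801), 'tip': np.float64(0.1522)} rel yaw -0.0057 short of edge: sh -0.0081 tip -0.0801 rear 0.1522
```

servo_tool --steps "6 0.2 0 0 0 0;12 0.4 0 0 0 0;18 0.6 0 0 0 0;23 0.8 0 0 0 0;28 1 0 0 0 0;32 1.1 0 0 0 0;35 1.2 0 0 0 0;36.5 1.2 0 0 0 0"

```text
time_s: 11.3
eef_pos: [0.5572, 0.112, 0.0987]
orientation: [-0.052, 3.141, -0.0]
wrist_force: [-4.0, -1.0, 2.8]
grip_width: 0.0501
grip_force: 2.0
```

servo_tool --steps "0 0 0 0 0 0;-15 -0.5 0 0 0 0;-35 -1 0 0 0 0;-60 -10 20 0 0 0;-60 -40 45 0 0 0;-60 -80 49 0 0 0;-60 -120 49 0 0 0;-60 -160 49 0 0 0"

```text
time_s: 12.1
eef_pos: [0.4971, -0.0494, 0.1483]
orientation: [-0.053, 3.139, -0.0]
wrist_force: [0.7, 1.1, -0.1]
grip_width: 0.05
grip_force: 0.0
```

servo_tool --steps "15 -40 0 0 0 0;25 -80 0 0 0 0;30 -115 0 0 0 0;30 -134 0 0 0 0;30 -134 -20 0 0 0;30 -134 -40 0 0 0;30 -134 -48 0 0 0;30 -134 -49 0 0 0"

```text
time_s: 12.9
eef_pos: [0.5266, -0.1819, 0.0981]
orientation: [0.052, -3.14, -0.0]
wrist_force: [0.4, 0.8, -0.2]
grip_width: 0.0501
grip_force: 0.0
```

```bash
python3 - <<'E'
from m import *
im=robot.read_camera("top")[:,:,::-1].copy(); cv2.imwrite("pics/top4.png",im)
print(robot.state()['eef_pos'],robot.state()['wrist_force']); report(im)
E
```

```text
[ 0.5269993  -0.18197445  0.09875532] [ 0.51993925 -0.38668884 -0.55498214]
edge x=0.7020 + -0.0333*y  n=140 sd=0.0006
edge x=0.4037 + -0.0340*y  n=163 sd=0.0005
shelf yaw 0.0333
{'ctr': array([0.6356, 0.1113]), 'size': array([136.8315,  98.9948]), 'yaw': np.float64(0.0428), 'sh': array([0.7039, 0.1143]), 'rear': np.float64(-0.0684), 'tip': np.float64(0.1333)} rel yaw 0.0095 short of edge: sh -0.0057 tip -0.0706 rear 0.1311
{'ctr': array([ 0.6761, -0.1625]), 'size': array([ 77.5364, 100.6848]), 'yaw': np.float64(0.6857), 'sh': array([ 0.715 , -0.1307]), 'rear': np.float64(-0.0833), 'tip': np.float64(0.0827)} rel yaw 0.6524 short of edge: sh -0.0087 tip -0.0344 rear 0.0975
```

servo_tool --steps "5 0.2 0 0 0 0;10 0.3 0 0 0 0;13 0.4 0 0 0 0;16 0.5 0 0 0 0;18 0.6 0 0 0 0;19.5 0.7 0 0 0 0;20.5 0.7 0 0 0 0;20.5 0.7 0 0 0 0"

```text
time_s: 13.75
eef_pos: [0.5474, -0.1813, 0.0987]
orientation: [0.052, -3.141, 0.0]
wrist_force: [-1.9, 1.0, 1.3]
grip_width: 0.0505
grip_force: 0.8
```

servo_tool --steps "-10 0 0 0 0 0;-25 -0.5 0 0 0 0;-40 0 15 0 0 0;-50 20 45 0 0 0;-50 60 49 0 0 0;-50 100 49 0 0 0;-50 140 49 0 0 0;-45 180 49 0 0 0"

```text
time_s: 14.55
eef_pos: [0.5014, 0.0, 0.148]
orientation: [-0.051, 3.141, 0.0]
wrist_force: [0.6, 0.1, -0.0]
grip_width: 0.0501
grip_force: 0.0
```

servo_tool --steps "10 40 0 0 0 0;20 75 0 0 0 0;30 100 0 0 0 0;35 112 0 0 0 0;35 112 -20 0 0 0;35 112 -40 0 0 0;35 112 -48 0 0 0;35 112 -49 0 0 0"

```text
time_s: 15.35
eef_pos: [0.5368, 0.1098, 0.0981]
orientation: [0.051, -3.14, 0.001]
wrist_force: [-0.5, 0.5, 0.6]
grip_width: 0.0497
grip_force: 0.0
```

```bash
python3 - <<'E'
from m import *
im=robot.read_camera("top")[:,:,::-1].copy(); cv2.imwrite("pics/top5.png",im)
print(robot.state()['eef_pos'],robot.state()['wrist_force']); report(im)
E
```

```text
[0.5372766  0.11008097 0.09876561] [-0.12698367  0.11220589  0.45404583]
edge x=0.7020 + -0.0334*y  n=137 sd=0.0006
edge x=0.4034 + -0.0342*y  n=163 sd=0.0004
shelf yaw 0.0333
{'ctr': array([ 0.6376, -0.1816]), 'size': array([160.844 , 120.8995]), 'yaw': np.float64(0.0333), 'sh': array([ 0.718, -0.179]), 'rear': np.float64(-0.0804), 'tip': np.float64(0.1524)} rel yaw -0.0000 short of edge: sh -0.0101 tip -0.0820 rear 0.1508
```

servo_tool --steps "5 0.2 0 0 0 0;10 0.3 0 0 0 0;14 0.5 0 0 0 0;17 0.6 0 0 0 0;19 0.6 0 0 0 0;20.3 0.7 0 0 0 0;20.9 0.7 0 0 0 0;20.9 0.7 0 0 0 0"

```text
time_s: 16.2
eef_pos: [0.5581, 0.1114, 0.0987]
orientation: [0.052, -3.141, 0.0]
wrist_force: [-3.2, -0.7, 2.2]
grip_width: 0.0498
grip_force: 1.5
```

servo_tool --steps "-10 0 0 0 0 0;-25 0 0 0 0 0;-50 0 10 0 0 0;-80 0 50 0 0 0;-105 20 100 0 0 0;-120 60 140 0 0 0;-130 100 150 0 0 0;-140 140 150 0 0 0"

```text
time_s: 17.0
eef_pos: [0.418, 0.2529, 0.2518]
orientation: [-0.05, 3.137, 0.005]
wrist_force: [1.0, 0.2, -0.4]
grip_width: 0.0505
grip_force: 0.0
```

servo_tool --steps "-15 45 0 0 0 0;-30 90 0 0 0 0;-50 135 0 0 0 0;-65 180 0 0 0 0;-80 220 0 0 0 0;-90 250 0 0 0 0;-95 270 0 0 0 0;-95 270 0 0 0 0"

```text
time_s: 17.8
eef_pos: [0.3212, 0.5235, 0.2482]
orientation: [0.058, -3.14, -0.001]
wrist_force: [-0.0, -0.5, -0.1]
grip_width: 0.05
grip_force: 0.0
```

```bash
python3 - <<'E'
from m import *
im=robot.read_camera("top")[:,:,::-1].copy(); s=robot.read_camera("side")[:,:,::-1].copy(); cv2.imwrite("pics/f.png",cv2.resize(np.hstack([im[110:270,140:420],s[100:260,150:430]]),(800,229)))
print(robot.state()['eef_pos'],robot.state()['wrist_force']); report(im)
E
```

```text
[0.32306288 0.52092789 0.24839809] [ 0.20251095  0.20762666 -0.42442884]
edge x=0.7019 + -0.0335*y  n=136 sd=0.0006
edge x=0.4035 + -0.0338*y  n=220 sd=0.0003
shelf yaw 0.0335
{'ctr': array([0.6366, 0.1109]), 'size': array([136.8228,  99.8587]), 'yaw': np.float64(0.0441), 'sh': array([0.705, 0.114]), 'rear': np.float64(-0.0691), 'tip': np.float64(0.1337)} rel yaw 0.0106 short of edge: sh -0.0069 tip -0.0721 rear 0.1307
{'ctr': array([ 0.6376, -0.1814]), 'size': array([160.8974, 121.3155]), 'yaw': np.float64(0.0357), 'sh': array([ 0.718 , -0.1785]), 'rear': np.float64(-0.0804), 'tip': np.float64(0.1523)} rel yaw 0.0022 short of edge: sh -0.0101 tip -0.0819 rear 0.1508
```

View pics/f.png

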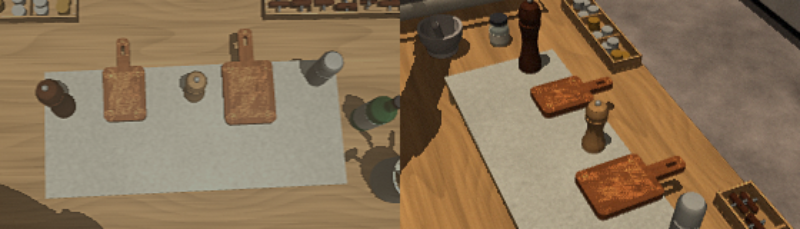

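The final picture shows both boards with handles out over the far edge (handles at about (123,52) and (245,45)), shoulders on the edge, and the mills standing where they were. The arm is clear.

```bash
python3 -c "
from bench import robot
print(robot.hand_in())"
```

```text
the job is handed in; nothing more can be done
None
```

Both boards were pushed into place and the job is handed in: by my last camera measurement the shoulders are within about 1 mm of the customers' edge, the large board is square to 0.002 rad and the small one to about 0.01 rad (roughly my measuring error), and the mills look undisturbed.

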